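# Trial-fit a taper-shank head and break it loose with the drift key

### The job

Trial-fit the grinding head with the square top: take it from the rack, set its tapered shank in the steel sleeve, work it fully home with a gentle twisting push until its collar sits down on the sleeve, and let go of it. Then break the taper loose: push the drift key, thin end first and without forcing it, through the slot under the sleeve until the head has risen about 10 mm off its seat. Leave the head standing in the sleeve with the key in the slot under it, and leave everything else on the bench alone.

Things in the scene. Friction and masses are not known exactly. Their poses are not given: they have to be found in the camera images.
- taper_head: Steel grinding head, 94 mm tall, about 300 g, upright in one of the rack's three holes. Origin: centre of its shank's small lower end; z up its axis. Round tapered shank 50 mm long (16 mm across at its rounded lower end, 24.6 at the top), then a collar 36 mm across, 8 mm thick, then a square dark top. The rack's other two heads (round top, ball top) are not used; hole pitch 78 mm.
- head_grip (a point): Middle of the head's square top, 76 mm above its origin: 26 x 26 mm, 36 mm high (58 to 94 mm above the origin), faces square to the head's x and y. Grip here.
- head_collar (a point): Centre of the underside of the head's collar, 50 mm above its origin. In the rack the collar rests on the rack's top, 60 mm above the table.
- stand: Fixed stand: grey base plate 185 x 70 mm, 12 mm thick (x = -115 to +70 mm), with an upright steel sleeve 58 mm across whose top face is 70 mm above the table. Origin: on the table, on the axis of the sleeve's vertical bore. A slot runs straight through under the sleeve along the stand's x; the key goes in from the -x side, towards +x.
- bore_mouth (a point): Centre of the sleeve's top face, on the bore's axis (bore 29 mm, 70 mm above the table). The head is home when its collar is down on this face. A head entered up to about 2 mm off centre centres itself in the lining if it is let go before it is pressed.
- lining (a point): Middle of the four sprung bronze liners in the bore, 12 mm below the mouth. They grip the shank over its last 10 mm. A straight push of 30 N stops 2 to 4 mm short of home; turned to and fro under the push (its surface moving clearly faster than it sinks) it goes home with 10 to 20 N. Keep the head's push on the sleeve below 30 N. Home, it stays stuck: 25 to 45 N to lift it.
- sleeve (a joint): How far the sleeve has sunk on the stiff overload spring under it, in m: 0 at rest, 1 mm for each 10 N of downward push. More than 3 mm (30 N) is too hard.
- slot_mouth (a point): Middle of the slot's floor on the entry side: x = -28 mm in the stand, 12 mm above the table; axes as the stand's. Slot 18 mm wide, 25 mm high, x = -28 to +28 mm. Before it two guide cheeks 10 mm high flare from 18 to about 30 mm apart at x = -71 mm. The seated shank's end hangs 8 mm above the slot's floor.
- key: Drift key (wedge), about 300 g, lying on its flat underside. Origin: on the underside, under the middle of the grip block; x to the thin tip, z up. Steel blade 14 mm wide, x = -12 to +150 mm; top slopes from 6 mm high at the tip to 22 mm at x = 70 mm, then level. Slid on the slot's floor, it meets the seated shank with its tip about 10 mm past the bore's axis.
- key_grip (a point): Middle of the key's black upright grip block, 44 mm above its underside: 26 mm along x, 20 mm across y, from 22 to 66 mm above the underside. Grip it across y.
- key_tip (a point): Underside of the key's tip, x = +150 mm of the key. After it meets the shank, each 5 mm of push lifts the head 1 mm, less what gives way: tip 65 to 75 mm past the bore's axis, head up 9 to 12 mm. The push along the slot takes 10 to 20 N; keep it below 25 N (a wrist reads up to 40 N if the key is pressed down too).
- round_head: Bystander: steel head with a round top 28 mm across, 88 mm tall, straight shank 20 mm, in another hole of the rack. Origin: shank's lower end.
- ball_head: Bystander: steel head with a 26 mm ball on a thin neck, 97 mm tall, straight shank 20 mm, in another hole of the rack. Origin: shank's lower end.
- slide_box: Bystander: grey box 75 x 80 x 30 mm, far side of the bench.
- stain_bottle: Bystander: small amber bottle, 44 mm across, 85 mm tall, far side of the bench.
- beaker: Bystander: glass beaker 68 mm across, 85 mm tall, beyond the rack.
- dish: Bystander: low glass dish 70 mm across, 14 mm tall, on the near side of the bench.
- marker: Bystander: black pen 14 mm thick, 134 mm long, lying on the near side of the bench. Origin: under its middle.

How it is judged:
On the way, in this order (a step that is already met when the one before it is completed fails the run):
1. the head sits fully home in the sleeve (collar within 1.5 mm of the sleeve's face), let go of (z of head_collar in the frame of bore_mouth below 0.0015 m and horizontal distance between head_collar and bore_mouth below 0.003 m and angle between taper_head's own z axis and vertical below 0.06 rad and contact force between taper_head and the fingers below 0.1 N), for 0.2 s.
2. the key's tip is in the slot below the head while the head is still home (within 3 mm) and not held (x of key_tip in the frame of stand above -0.02 m and y of key_tip in the frame of stand between -0.01 and 0.01 m and z of key_tip in the frame of slot_mouth between -0.004 and 0.006 m and z of head_collar in the frame of bore_mouth below 0.003 m and horizontal distance between head_collar and bore_mouth below 0.006 m and contact force between taper_head and the fingers below 0.1 N), for 0.05 s.
3. the key has raised the head 7 mm or more off its seat, the head not held (x of key_tip in the frame of stand above 0.025 m and y of key_tip in the frame of stand between -0.01 and 0.01 m and z of key_tip in the frame of slot_mouth between -0.004 and 0.006 m and z of head_collar in the frame of bore_mouth above 0.007 m and horizontal distance between head_collar and bore_mouth below 0.006 m and contact force between taper_head and the fingers below 0.1 N), for 0.2 s.
At the end, for the whole second after the job is handed in: The head stands in the sleeve (axis within 6 mm of the bore's, tilt under 0.2 rad), collar 7 to 20 mm above the sleeve's face; the key lies flat in the slot under it (tip at least 25 mm past the bore's axis, within 10 mm of the slot's middle, in line within 0.15 rad); both at rest (z of head_collar in the frame of bore_mouth between 0.007 and 0.02 m and horizontal distance between head_collar and bore_mouth below 0.006 m and angle between taper_head's own z axis and vertical below 0.2 rad and x of key_tip in the frame of stand above 0.025 m and y of key_tip in the frame of stand between -0.01 and 0.01 m and z of key_tip in the frame of slot_mouth between -0.004 and 0.006 m and angle between the x axis of key and the x axis of stand, either way round below 0.15 rad and linear speed of each of taper_head, key below 0.02 m/s); the robot touches nothing.
It fails at once if the head is pushed into the sleeve with more than 30 N (the sleeve gives by more than 3 mm) (value of joint sleeve above 0.003 m).
It fails at once if the key is forced against the head with more than 60 N (contact force between key and taper_head above 60 N).
It fails at once if the head is held by hand while the key is in the slot (x of key_tip in the frame of stand above -0.02 m and y of key_tip in the frame of stand between -0.01 and 0.01 m and z of key_tip in the frame of slot_mouth between -0.004 and 0.006 m and horizontal distance between head_collar and bore_mouth below 0.006 m and contact force between taper_head and the fingers above 0.5 N).
It fails at once if another thing on the bench is moved by more than 25 mm (distance of any of round_head, ball_head, slide_box, stain_bottle, beaker, dish, marker from where it was at the start of the episode above 0.025 m).
It also fails if it takes over 64 s, if anything falls off the work surface, if the arm or the gripper's body presses on something with over 40 N, if the wrist force passes 120 N, or if a joint passes its speed limit or range.

### The arm

A 6-joint arm with a two-finger parallel gripper is mounted at the origin on the work surface. World frame = base frame: x ahead of the robot, y to its left, z up, the work surface at z = 0. Lengths are in m, angles in rad, forces in N, time in s.
With the tool pointing down it reaches from about 0.225 to 0.875 m from the base axis. Payload 3.4 kg.
Tool frame: the origin (TCP) lies midway between the tips of the shut fingers; the grasp point (between the pads) lies 19 mm behind it; z points along the fingers, x is the direction in which the jaws open and shut, and the axes are right-handed (so a half turn about z gives the same grasp; the last joint's range is limited). The gripper opens to 85 mm and grips with 20 to 120 N. Pads are 22 mm wide; open, the fingers measure 114 mm over their backs; the gripper's body (76 mm by 85 mm) begins 54 mm behind the grasp point. The pads swing forward as they close: fully open they stand 13 mm farther back than shut.
Start: joints at [-1.382, 0.276, 1.505, -0, 1.361, -0.121], TCP at [0.175, -0.548, 0.231] pointing down, gripper open.
Joint ranges: [-2.89, 2.89], [-0.75, 2.08], [0.22, 2.7], [-1.18, 4.32], [0.11, 2.71], [-2.7, 2.7]. Speed limits (rad/s): [2.57, 2.57, 3.14, 3.14, 3.14, 3.14].

### API

Orientations are given as a rotation vector (axis times angle).
In Python, from rig import state, snapshot, get_calibration, hand_in gives the robot as it stands.
- The arm moves only by the tool servo_tool, never from a script. Its argument "increments" is a list of rows, each an object with "travel": the shift along the world's x, y, z in cm, a list of three; "roll": the turn about the world's z in rad. A call has 1 to 10 rows; each row shifts and turns the commanded pose from where the row before left it; what a row does not reach is not made up. A row lasts 1/10 s, in which the tool goes at most 50 mm and 8.59 degrees, less where a joint would pass 70% of its speed; a pose out of reach is approached as far as the arm can. A call is refused whole if a number of a shift passes 5 or a number of a turn 0.15, either way. A call with a gripper value outside its range is refused whole. "grip" is the closure in counts, from 0 (fully open) to 255 (shut), set as the call begins (left out, the last holds). The fingers move at their own pace and stop on an object; the grip force is fixed at half the most. Time passes only in rows, so rows that do not move let the fingers close. It gives the time, the measured TCP pose, the force and the opening at its end, in the units of the state.
- state(): the state, without advancing time (a new reading comes with each control period).
- snapshot(name): name is "scene" or "top" or "wrist"; returns the picture (420x560x3 uint8, red, green, blue); there is no depth.
- get_calibration(name): a dict with "camera_matrix" (3x3 intrinsics, pixels), "distortion" ([k1, k2, p1, p2, k3] as OpenCV has them; the pictures are not rectified), "view" (4x4, takes a point from world to camera coordinates); the wrist camera has in their place "mount" (4x4, takes a point from camera to tool coordinates, whose origin is the TCP and whose axes are the tool frame's). Camera axes: x right, y down, z forward; pixel columns grow to the right and rows downward; lengths in m; the calibration is good to about 2 mm. A picture is of the moment at which its call begins: read the wrist's pose just before it. get_calibration takes no time and is no camera call.
- hand_in(): hands the job in, once; it reports no verdict.
The state is a dict: "time_s": time; "q": joint angles; "joint_vel": joint speeds; "effort": joint torques, N m; "tcp_pos": TCP position; "ee_rot": TCP orientation; "force": force on the tool from outside, world axes, zero at the start; "ft_torque": the same for the moment, N m; "width": opening from 0.0 (shut) to 1.0 (fully open).
Only numpy, scipy, OpenCV 4.12 (cv2) and the standard library are available. Lean on these libraries where they do the work, as an engineer would, in place of code of your own. Each camera call takes 0.05 s, during which the arm holds its last target. There are 200 camera calls.

## Working session

There is one attempt and no reset: what is moved stays moved. The work goes in short steps, Python scripts to look and compute and a tool call to move; the robot and the scene stay as the last step left them, time stands still between calls to the robot, and variables do not carry over. Pictures are saved under pics/ and viewed, about 8 in all and at most 12, crops included, and the job is handed in when it is done.

Besides the shell and the picture viewer there is one more tool, called after "Request:" by a JSON object that holds its "op" and its "data", one argument or row to a line. servo_tool: Moves the arm, as the interface text tells. Its arguments: {"type":"object","properties":{"increments":{"type":"array","items":{"type":"object","properties":{"travel":{"type":"array","items":{"type":"number"}},"roll":{"type":"number"}}}},"grip":{"type":"number"}},"required":["increments"]}

```bash
mkdir -p pics; cat > h.py <<'E'
import numpy as np, cv2
from rig import state, snapshot, get_calibration, hand_in
from scipy.spatial.transform import Rotation as R
def shot(cam,name,crop=None,scale=1):
    s=state(); im=snapshot(cam)[:,:,::-1]
    np.savez('pics/'+name+'.npz',im=im,p=s['tcp_pos'],r=s['ee_rot'])
    save(name,im,crop,scale)
def save(name,im,crop=None,scale=1,out=None):
    if crop: im=im[crop[1]:crop[3],crop[0]:crop[2]]
    cv2.imwrite('pics/'+(out or name)+'.png',cv2.resize(im,None,fx=scale,fy=scale,interpolation=cv2.INTER_CUBIC))
def pose(cam,name=None):
    c=get_calibration(cam)
    if 'view' in c: V=np.array(c['view'])
    else:
        z=np.load('pics/'+name+'.npz'); T=np.eye(4); T[:3,:3]=R.from_rotvec(z['r']).as_matrix(); T[:3,3]=z['p']
        V=np.linalg.inv(T@np.array(c['mount']))
    return np.array(c['camera_matrix']),np.array(c['distortion']),V
def px2w(cam,uv,z,name=None):
    K,D,V=pose(cam,name); n=cv2.undistortPoints(np.array(uv,float).reshape(-1,1,2),K,D).reshape(-1,2)
    Rm=V[:3,:3].T; o=-Rm@V[:3,3]; d=np.c_[n,np.ones(len(n))]@Rm.T
    z=np.broadcast_to(z,len(n)); return o+d*((z-o[2])/d[:,2])[:,None]
def w2px(cam,P,name=None):
    K,D,V=pose(cam,name); return cv2.projectPoints(np.array(P,float).reshape(-1,3),cv2.Rodrigues(V[:3,:3])[0],V[:3,3],K,D)[0].reshape(-1,2)
E
python3 - <<'E'
from h import *
shot('top','top0',scale=1.42); shot('scene','scene0',scale=1.42)
print(state())
for c in('top','scene','wrist'):print(get_calibration(c))
E
```

```text
{'time_s': 0.1, 'q': array([-1.38201681e+00,  2.76560394e-01,  1.50600442e+00,  1.89139652e-05,
        1.36070082e+00, -1.20985608e-01]), 'joint_vel': array([-0.00134719, -0.00065255, -0.00159289, -0.00101408, -0.00043547,
        0.00016032]), 'effort': array([ 1.74260684e-03, -4.17698014e+01, -2.46404189e+01, -1.49958687e-04,
        5.73362777e-03, -4.29638064e-06]), 'tcp_pos': array([ 0.17520122, -0.54716896,  0.23051072]), 'ee_rot': array([-2.53660101e+00,  1.85148476e+00,  1.89959463e-03]), 'force': array([-0.25582244, -1.02702296,  1.36884821]), 'ft_torque': array([-0.01304632,  0.02068293,  0.04027946]), 'width': 0.9995875814590341}
{'camera_matrix': array([[412.77990213,   0.        , 284.34511263],
       [  0.        , 412.77990213, 207.781805  ],
       [  0.        ,   0.        ,   1.        ]]), 'distortion': array([0.03760365, 0.        , 0.        , 0.        , 0.        ]), 'view': array([[-0.02612874, -0.99960802, -0.01005436,  0.04291013],
       [-0.98309843,  0.02751773, -0.18099792,  0.6130488 ],
       [ 0.18120365,  0.00515517, -0.98343208,  0.83218813],
   
[... 486 characters left out ...]
0.81440146,  1.47435435],
       [ 0.        ,  0.        ,  0.        ,  1.        ]])}
{'camera_matrix': array([[299.62551671,   0.        , 278.32960745],
       [  0.        , 299.62551671, 204.97716788],
       [  0.        ,   0.        ,   1.        ]]), 'distortion': array([-0.05474307,  0.        ,  0.        ,  0.        ,  0.        ]), 'mount': array([[ 9.99999907e-01,  4.18103102e-04, -1.08305558e-04,
        -6.07577969e-04],
       [-3.68743895e-04,  9.57048098e-01,  2.89928962e-01,
        -7.45048985e-02],
       [ 2.24873827e-04, -2.89928895e-01,  9.57048162e-01,
        -1.42891037e-01],
       [ 0.00000000e+00,  0.00000000e+00,  0.00000000e+00,
         1.00000000e+00]])}
```

View pics/top0.png

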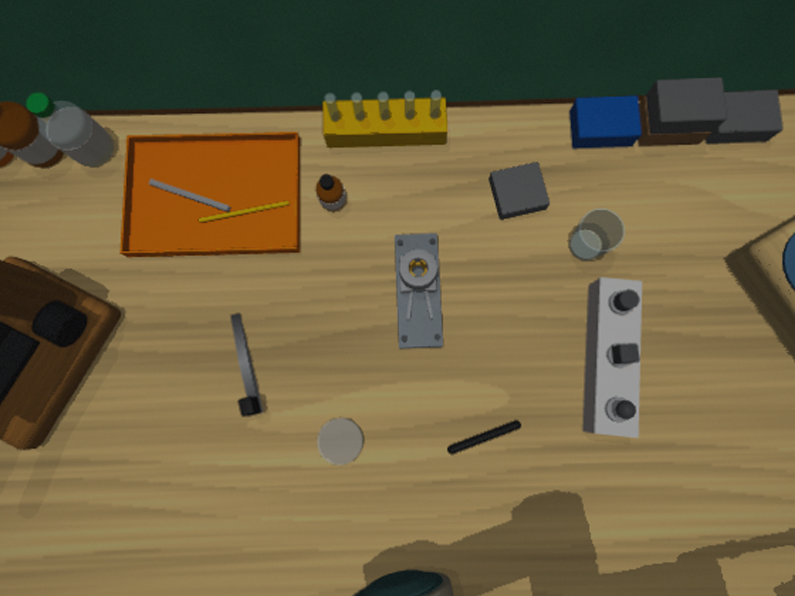

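View pics/scene0.png

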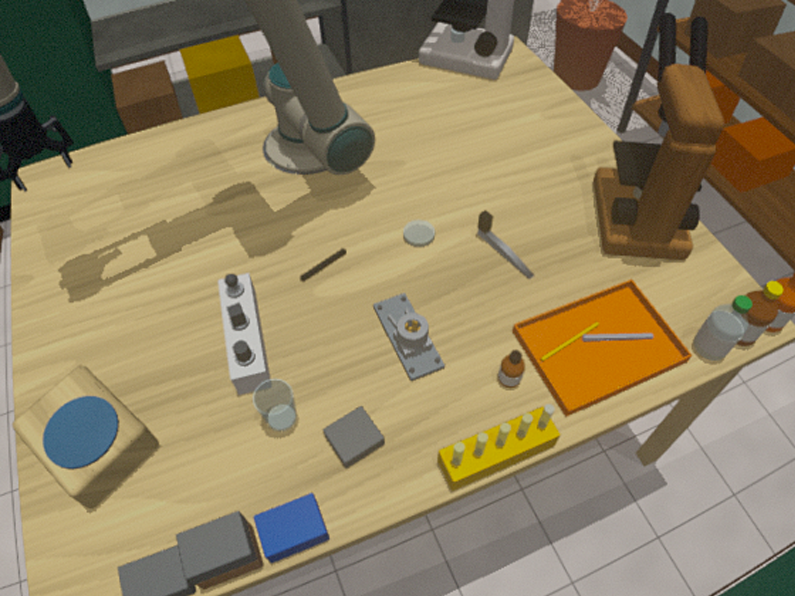

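The top view shows the rack at right with the square head in the middle at about (624,354). The stand is in the centre with its bore at (418,267) and its cheeks facing the robot. The key is at left, tip (237,316) and grip block (250,405). I'll enlarge the parts that matter.

```bash
python3 - <<'E'
from h import *
im=np.load('pics/top0.npz')['im']
def c(x,y,w,h): return cv2.resize(im[y:y+h,x:x+w],None,fx=5,fy=5,interpolation=cv2.INTER_CUBIC)
# stand crop x 270-320 y160-250 ; key x155-195,y215-295 ; rack x405-460,y 230-270
a=c(270,158,52,92)
b=c(155,215,40,92)
d=c(405,190,56,92)
cv2.imwrite('pics/c1.png',np.hstack([a,b,d])); print(a.shape,b.shape,d.shape)
E
```

```text
(460, 260, 3) (460, 200, 3) (460, 280, 3)
```

View pics/c1.png

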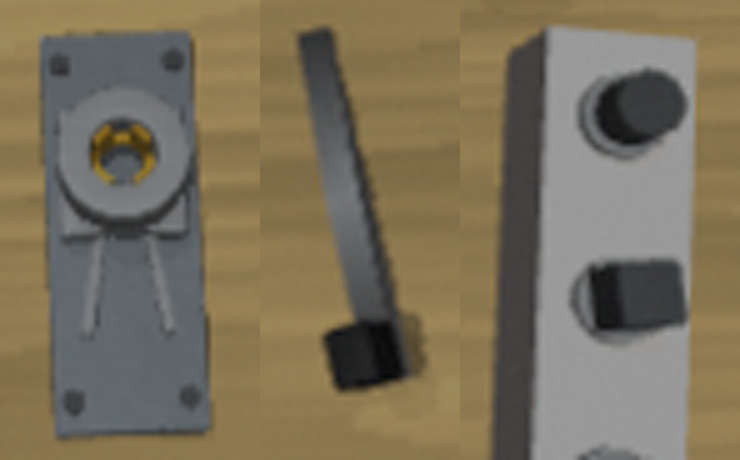

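```bash
python3 - <<'E'
from h import *
np.set_printoptions(precision=4,suppress=True)
f=lambda o,l:[(o[0]+x/5-.4,o[1]+y/5-.4) for x,y in l]
P=px2w('top',f((270,158),[(42,38),(188,32),(210,428),(58,436)]),.012);print('plate',P)
c=P[:2].mean(0)-P[2:].mean(0);print(np.linalg.norm(c),np.arctan2(c[1],c[0]),P[:2].mean(0)-.07*c/np.linalg.norm(c))
print('bore',px2w('top',f((270,158),[(125,155),(60,155),(190,155),(125,88),(125,222)]),.07))
k=px2w('top',f((155,215),[(56,32),(94,356)]),[.006,.066]);d=k[0]-k[1];print('key',k,np.hypot(*d[:2]),np.arctan2(d[1],d[0]))
print('head',px2w('top',f((405,190),[(195,294),(164,265),(222,260),(226,322),(168,330)]),.104))
K,D,V=pose('top');print('cam',-V[:3,:3].T@V[:3,3])
E
```

```text
plate [[ 0.7223  0.0386  0.012 ]
 [ 0.7232 -0.0288  0.012 ]
 [ 0.5404 -0.0319  0.012 ]
 [ 0.5386  0.0357  0.012 ]]
0.18321234395188302 0.01640010516939166 [0.6527 0.0037 0.012 ]
bore [[ 0.6525  0.0033  0.07  ]
 [ 0.6533  0.031   0.07  ]
 [ 0.6517 -0.0245  0.07  ]
 [ 0.682   0.0024  0.07  ]
 [ 0.6233  0.0042  0.07  ]]
key [[0.6003 0.2954 0.006 ]
 [0.4557 0.2583 0.066 ]] 0.14934826100742907 0.2511761060609676
head [[ 0.5146 -0.2869  0.104 ]
 [ 0.5264 -0.2758  0.104 ]
 [ 0.5278 -0.2987  0.104 ]
 [ 0.5034 -0.2978  0.104 ]
 [ 0.5008 -0.275   0.104 ]]
cam [0.453  0.0217 0.9298]
```

Request:
{"op": "servo_tool", "data": {
  "increments": [
    {"travel": [2, 1.5, 0], "roll": -0.025},
    {"travel": [3.5, 2.7, 0], "roll": -0.025},
    {"travel": [4, 3, -0.2], "roll": -0.025},
    {"travel": [4, 3, -0.3], "roll": -0.025},
    {"travel": [4, 3, -0.5], "roll": -0.025},
    {"travel": [4, 3, -0.5], "roll": -0.025},
    {"travel": [4, 3, -0.5], "roll": -0.025},
    {"travel": [4, 3, -0.5], "roll": -0.025},
    {"travel": [3, 2.5, -0.3], "roll": -0.025},
    {"travel": [1.4, 1.3, -0.2], "roll": -0.025}
  ],
  "grip": 0
}}

```text
time_s: 1.1
tcp_pos: [0.5156, -0.2855, 0.2005]
ee_rot: [-2.288, 2.151, 0.002]
force: [0.1, -0.7, 1.0]
width: 0.998
```

```bash
python3 - <<'E'
from h import *
s=state();print(s['time_s'],s['tcp_pos'],s['ee_rot'],s['force'],s['joint_vel'])
shot('wrist','w1',scale=1.42)
M=R.from_rotvec(s['ee_rot']).as_matrix();print('jaw yaw',np.arctan2(M[1,0],M[0,0]))
print(w2px('wrist',[[.5146,-.287,.104]],'w1')*1.42)
E
```

```text
1.1 [ 0.51564204 -0.28552109  0.20049626] [-2.28817447e+00  2.15097716e+00  1.79920635e-03] [ 0.09268768 -0.71311441  0.95812428] [ 0.28958558  0.0867827  -0.08061175 -0.03634062  0.00319823  0.548254  ]
jaw yaw -1.5090035616877848
[[399.18271764 295.83838311]]
```

View pics/w1.png

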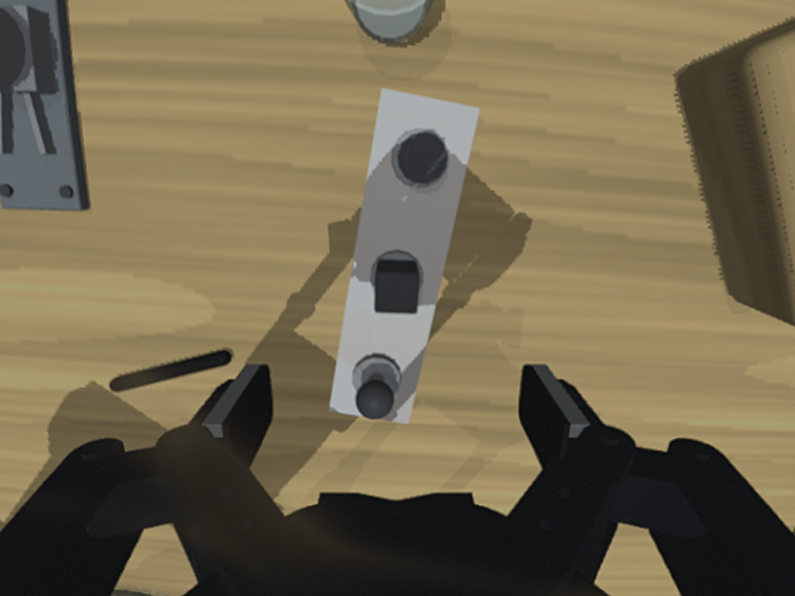

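Wrist view: the rack leans slightly and the square head is near (397,287), with the fingers straddling it. I need a close crop for its yaw.

```bash
python3 - <<'E'
from h import *
im=np.load('pics/w1.npz')['im'].astype(float)
im=np.clip(im*1.8,0,255).astype(np.uint8)
save('w1',im,(245,165,315,235),8,'c2')
E
```

```text
(no output)
```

View pics/c2.png

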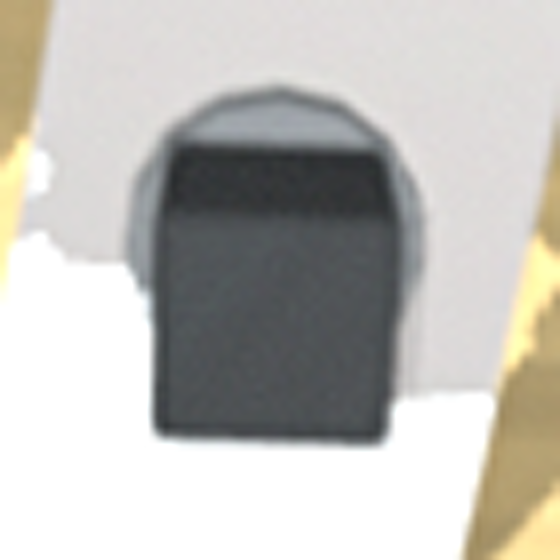

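The top face's corners are at (162,210), (398,216), (387,442) and (155,435) in the crop.

```bash
python3 - <<'E'
from h import *
np.set_printoptions(precision=4,suppress=True)
P=px2w('wrist',[(245+x/8-.44,165+y/8-.44) for x,y in [(162,210),(398,216),(387,442),(155,435)]],.104,'w1');print(P,P.mean(0))
for a,b in((0,1),(3,2),(0,3),(1,2)):
  d=P[b]-P[a];print(np.hypot(*d[:2]),(np.arctan2(d[1],d[0])+np.pi/4)%(np.pi/2)-np.pi/4)
print(state()['tcp_pos'])
E
```

```text
[[ 0.5289 -0.2726  0.104 ]
 [ 0.5297 -0.2969  0.104 ]
 [ 0.5051 -0.2977  0.104 ]
 [ 0.5043 -0.2731  0.104 ]] [ 0.517  -0.2851  0.104 ]
0.02430307663437519 0.03645084749869687
0.02458600859713563 0.03082620563213201
0.02456470662345519 0.0188928222714293
0.02469965490019736 0.030428762465202208
[ 0.5168 -0.2841  0.2002]
```

Request:
{"op": "servo_tool", "data": {
  "increments": [
    {"travel": [-0.1, -0.15, -1.2], "roll": -0.03},
    {"travel": [0, 0, -2.5]},
    {"travel": [0, 0, -3]},
    {"travel": [0, 0, -3]},
    {"travel": [0, 0, -2]},
    {"travel": [0, 0, -1]},
    {"travel": [0, 0, 0]}
  ]
}}

```text
$.increments[1]: bad value
```

Request:
{"op": "servo_tool", "data": {
  "increments": [
    {"travel": [0, 0, 0]},
    {"travel": [0, 0, 0]},
    {"travel": [0, 0, 0]},
    {"travel": [0, 0, 0]},
    {"travel": [0, 0, 0]},
    {"travel": [0, 0, 0]},
    {"travel": [0, 0, 0]},
    {"travel": [0, 0, 0]}
  ],
  "grip": 255
}}

```text
$.increments[0]: bad value
```

```bash
python3 -c "
from h import *
s=state();print(s['force'],s['ft_torque'],s['width'],s['tcp_pos'])"
```

```text
[ 1.75822047  1.43856973 -0.82189542] [ 0.02968731 -0.03788391 -0.0275947 ] 0.9981606773210551 [ 0.51677519 -0.2841177   0.2002018 ]
```

Request:
{"op": "servo_tool", "data": {
  "increments": [
    {"travel": [-0.1, -0.15, -1.2], "roll": -0.03},
    {"travel": [0, 0, -2.5], "roll": 0},
    {"travel": [0, 0, -3], "roll": 0},
    {"travel": [0, 0, -3], "roll": 0},
    {"travel": [0, 0, -2], "roll": 0},
    {"travel": [0, 0, -1], "roll": 0},
    {"travel": [0, 0, 0], "roll": 0}
  ]
}}

```text
time_s: 1.85
tcp_pos: [0.5105, -0.29, 0.0726]
ee_rot: [2.252, -2.189, -0.006]
force: [-0.2, 0.4, -0.5]
width: 1.0
```

Request:
{"op": "servo_tool", "data": {
  "increments": [
    {"travel": [0, 0, 0], "roll": 0},
    {"travel": [0, 0, 0], "roll": 0},
    {"travel": [0, 0, 0], "roll": 0},
    {"travel": [0, 0, 0], "roll": 0},
    {"travel": [0, 0, 0], "roll": 0},
    {"travel": [0, 0, 0], "roll": 0},
    {"travel": [0, 0, 0], "roll": 0},
    {"travel": [0, 0, 0], "roll": 0}
  ],
  "grip": 255
}}

```text
time_s: 2.65
tcp_pos: [0.5127, -0.289, 0.0755]
ee_rot: [-2.254, 2.187, -0.0]
force: [-1.7, 4.2, 6.1]
width: 0.293
```

```bash
python3 -c "
from h import *
s=state();print(s['force'],s['ft_torque'],s['width'],s['tcp_pos'])"
```

```text
[-1.73159036  4.16104404  6.13699508] [0.53424505 0.09303428 0.0021734 ] 0.293406675644026 [ 0.51268034 -0.28902696  0.07547816]
```

Request:
{"op": "servo_tool", "data": {
  "increments": [
    {"travel": [0, 0.1, 0.3], "roll": 0},
    {"travel": [0, 0.1, 0.7], "roll": 0},
    {"travel": [0, 0, 1], "roll": 0},
    {"travel": [0, 0, 2], "roll": 0},
    {"travel": [0, 0, 2.5], "roll": 0},
    {"travel": [0, 0, 2.5], "roll": 0},
    {"travel": [0, 0, 2], "roll": 0},
    {"travel": [0, 0, 0.5], "roll": 0}
  ]
}}

```text
time_s: 3.45
tcp_pos: [0.5137, -0.289, 0.1926]
ee_rot: [-2.254, 2.188, -0.009]
force: [0.3, -1.1, -3.1]
width: 0.291
```

```bash
python3 - <<'E'
from h import *
s=state();print(s['force'],s['ft_torque'],s['width'],s['tcp_pos'])
shot('wrist','w2',(200,120,400,300),4)
print(w2px('wrist',[s['tcp_pos']+np.array([0,0,d]) for d in(0,.019,.03)],'w2'))
E
```

```text
[ 0.28479631 -1.10766278 -3.08830052] [-0.07113404 -0.02520695 -0.01391734] 0.29072388641237806 [ 0.51370484 -0.28896793  0.19261216]
[[279.75660438 261.05320139]
 [280.08859282 279.81444271]
 [280.3223079  293.02865679]]
```

View pics/w2.png

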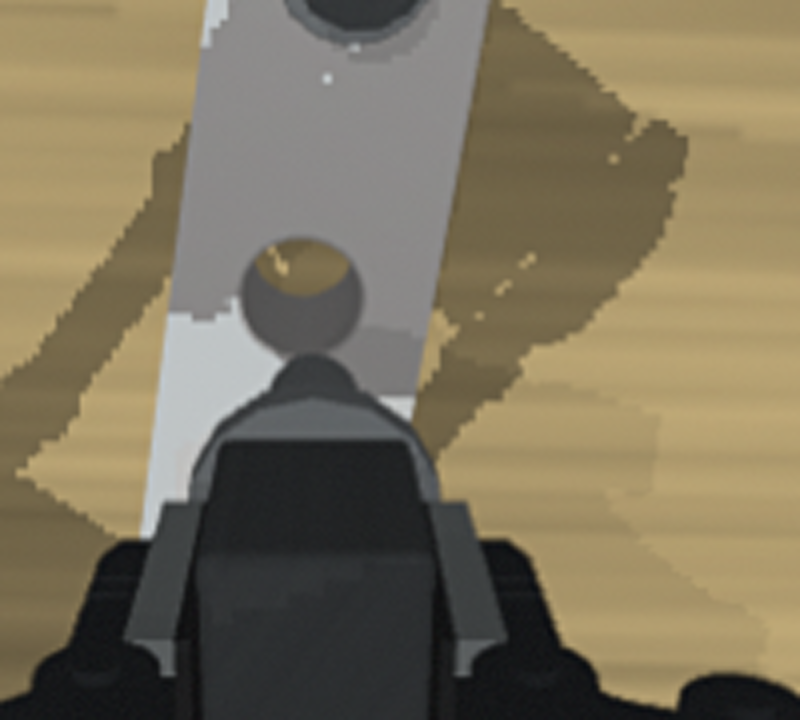

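The head is gripped upright. Its top-face edge runs (195,553) to (435,550) in the crop, and the square's foot is at (218,438) to (410,440). From these I can get its offset from the TCP.

```bash
python3 - <<'E'
from h import *
np.set_printoptions(precision=4,suppress=True)
s=np.load('pics/w2.npz')
f=lambda l:[(200+x/4-.38,120+y/4-.38) for x,y in l]
z=s['p'][2]
P=px2w('wrist',f([(195,553),(435,550),(218,438),(410,440),(315,400),(312,354)]),[z+.0285,z+.0285,z-.0075,z-.0075,z-.0075,z-.0655],'w2')
print(P-s['p']); M=R.from_rotvec(s['r']).as_matrix();print('zaxis',M[:,2],np.arctan2(M[1,0],M[0,0]),s['p'])
E
```

```text
[[ 0.0157  0.014   0.0285]
 [ 0.0168 -0.0113  0.0285]
 [ 0.0148  0.0142 -0.0075]
 [ 0.0152 -0.0116 -0.0075]
 [ 0.0206  0.0013 -0.0075]
 [ 0.009   0.0013 -0.0655]]
zaxis [ 0.0046 -0.0038 -1.    ] -1.541018352832905 [ 0.5137 -0.289   0.1926]
```

Request:
{"op": "servo_tool", "data": {
  "increments": [
    {"travel": [0.6, 1.6, 0], "roll": 0},
    {"travel": [1.2, 3, 0], "roll": 0},
    {"travel": [1.4, 3.8, 0], "roll": 0},
    {"travel": [1.6, 4, 0], "roll": 0},
    {"travel": [1.6, 4, 0], "roll": 0},
    {"travel": [1.6, 4, -0.2], "roll": 0},
    {"travel": [1.4, 4, -0.5], "roll": 0},
    {"travel": [1.0, 3, -0.5], "roll": 0},
    {"travel": [0.6, 1.3, -0.3], "roll": 0},
    {"travel": [0.2, 0.4, -0.1], "roll": 0}
  ]
}}

```text
time_s: 4.5
tcp_pos: [0.6237, 0.0054, 0.1715]
ee_rot: [2.256, -2.184, -0.004]
force: [-0.1, -1.2, -4.0]
width: 0.295
```

Request:
{"op": "servo_tool", "data": {
  "increments": [
    {"travel": [0, 0, 0], "roll": 0},
    {"travel": [0, 0, 0], "roll": 0},
    {"travel": [0, 0, 0], "roll": 0}
  ]
}}

```text
time_s: 4.8
tcp_pos: [0.6241, 0.0017, 0.1736]
ee_rot: [2.252, -2.19, 0.001]
force: [0.4, -0.1, -3.1]
width: 0.291
```

```bash
python3 - <<'E'
from h import *
s=state();print(s['force'],s['ft_torque'],s['width'],s['tcp_pos'],s['q'])
shot('wrist','w3',(180,90,380,270),4)
M=R.from_rotvec(s['ee_rot']).as_matrix();print('zaxis',M[:,2],np.arctan2(M[1,0],M[0,0]))
E
```

```text
[ 0.42677125 -0.11984737 -3.08332618] [ 0.01557696 -0.01825993 -0.00037977] 0.29115834383083766 [0.62412847 0.00169315 0.17363472] [-1.08302319e-01  3.84127524e-01  1.48752885e+00 -7.30413923e-04
  1.26987488e+00  1.43463917e+00]
zaxis [-1.42817074e-05 -7.00150253e-04 -9.99999755e-01] -1.5427250030796702
```

View pics/w3.png

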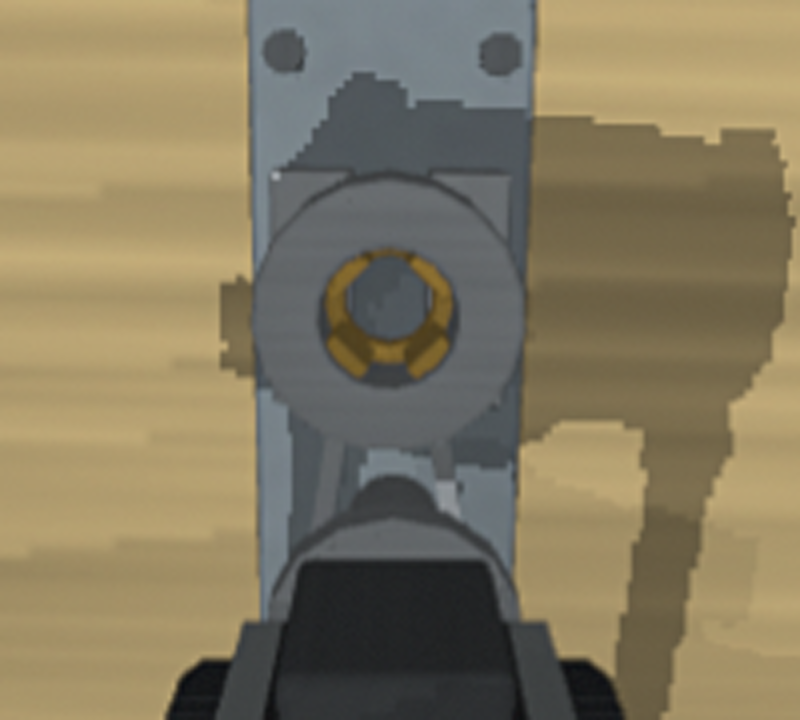

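The sleeve's outer ring spans (252–525, 176–446) and the bore mouth (320–460, 247–387). The shank's end apex is at (393,475), the collar apex at (393,518).

```bash
python3 - <<'E'
from h import *
np.set_printoptions(precision=4,suppress=True)
s=np.load('pics/w3.npz')
f=lambda l:[(180+x/4-.38,90+y/4-.38) for x,y in l]
z=s['p'][2]
P=px2w('wrist',f([(252,311),(525,311),(389,176),(389,446),(320,317),(460,317),(390,247),(390,387)]),.07,'w3');print(P,P[:4].mean(0),P[4:].mean(0))
P=px2w('wrist',f([(300,562),(492,560),(393,518),(393,475)]),[z-.0075,z-.0075,z-.0075,z-.0655],'w3')
print(P-s['p'])
E
```

```text
[[ 0.6555  0.0329  0.07  ]
 [ 0.6571 -0.0237  0.07  ]
 [ 0.6836  0.0053  0.07  ]
 [ 0.6271  0.0037  0.07  ]
 [ 0.6546  0.0188  0.07  ]
 [ 0.6554 -0.0102  0.07  ]
 [ 0.6694  0.0047  0.07  ]
 [ 0.6401  0.0039  0.07  ]] [0.6558 0.0046 0.07  ] [0.6549 0.0043 0.07  ]
[[ 0.0142  0.0139 -0.0075]
 [ 0.0152 -0.0119 -0.0075]
 [ 0.0208  0.0016 -0.0075]
 [ 0.0085  0.0013 -0.0655]]
```

Request:
{"op": "servo_tool", "data": {
  "increments": [
    {"travel": [0.6, 0.05, 0], "roll": 0},
    {"travel": [1.2, 0.1, 0], "roll": 0},
    {"travel": [0.8, 0, -0.5], "roll": 0},
    {"travel": [0.2, 0, -0.8], "roll": 0},
    {"travel": [0, 0, -0.4], "roll": 0},
    {"travel": [0, 0, 0], "roll": 0},
    {"travel": [0, 0, 0], "roll": 0}
  ]
}}

```text
time_s: 5.55
tcp_pos: [0.6519, 0.0048, 0.156]
ee_rot: [2.254, -2.187, -0.001]
force: [-0.0, 0.0, -3.4]
width: 0.293
```

Request:
{"op": "servo_tool", "data": {
  "increments": [
    {"travel": [0, -0.15, -0.5], "roll": 0},
    {"travel": [0, 0, -1], "roll": 0},
    {"travel": [0, 0, -1], "roll": 0},
    {"travel": [0, 0, -0.8], "roll": 0},
    {"travel": [0, 0, -0.6], "roll": 0},
    {"travel": [0, 0, -0.2], "roll": 0},
    {"travel": [0, 0, 0], "roll": 0},
    {"travel": [0, 0, 0], "roll": 0}
  ]
}}

```text
time_s: 6.35
tcp_pos: [0.6527, 0.0031, 0.1157]
ee_rot: [-2.254, 2.188, -0.001]
force: [-0.3, -0.5, -3.7]
width: 0.294
```

Request:
{"op": "servo_tool", "data": {
  "increments": [
    {"travel": [0, 0, -0.4], "roll": 0},
    {"travel": [0, 0, -0.4], "roll": 0},
    {"travel": [0, 0, -0.3], "roll": 0},
    {"travel": [0, 0, -0.3], "roll": 0},
    {"travel": [0, 0, -0.2], "roll": 0},
    {"travel": [0, 0, 0], "roll": 0},
    {"travel": [0, 0, 0], "roll": 0}
  ]
}}

```text
time_s: 7.05
tcp_pos: [0.6519, 0.0034, 0.0991]
ee_rot: [2.254, -2.188, -0.002]
force: [-0.7, 0.8, -3.8]
width: 0.295
```

Request:
{"op": "servo_tool", "data": {
  "increments": [
    {"travel": [0, 0, -0.2], "roll": 0},
    {"travel": [0, 0, -0.15], "roll": 0},
    {"travel": [0, 0, 0], "roll": 0},
    {"travel": [0, 0, 0], "roll": 0}
  ]
}}

```text
time_s: 7.45
tcp_pos: [0.6519, 0.0035, 0.0959]
ee_rot: [2.254, -2.188, -0.002]
force: [-2.9, 1.9, -1.2]
width: 0.293
```

Request:
{"op": "servo_tool", "data": {
  "increments": [
    {"travel": [0, 0, 0], "roll": 0},
    {"travel": [0, 0, 0], "roll": 0},
    {"travel": [0, 0, 0], "roll": 0},
    {"travel": [0, 0, 0], "roll": 0},
    {"travel": [0, 0, 0], "roll": 0}
  ],
  "grip": 130
}}

```text
time_s: 7.95
tcp_pos: [0.6528, 0.003, 0.0962]
ee_rot: [-2.254, 2.188, -0.001]
force: [0.1, -0.3, -0.1]
width: 0.487
```

```bash
python3 - <<'E'
from h import *
s=state();print(s['force'],s['ft_torque'],s['width'],s['tcp_pos'])
shot('wrist','w4',(180,150,380,330),4)
E
```

```text
[ 0.08973653 -0.28980403 -0.06656576] [ 5.69524550e-02  6.13427941e-06 -1.67889399e-02] 0.48686674830917 [0.6527865  0.00297617 0.09618967]
```

View pics/w4.png

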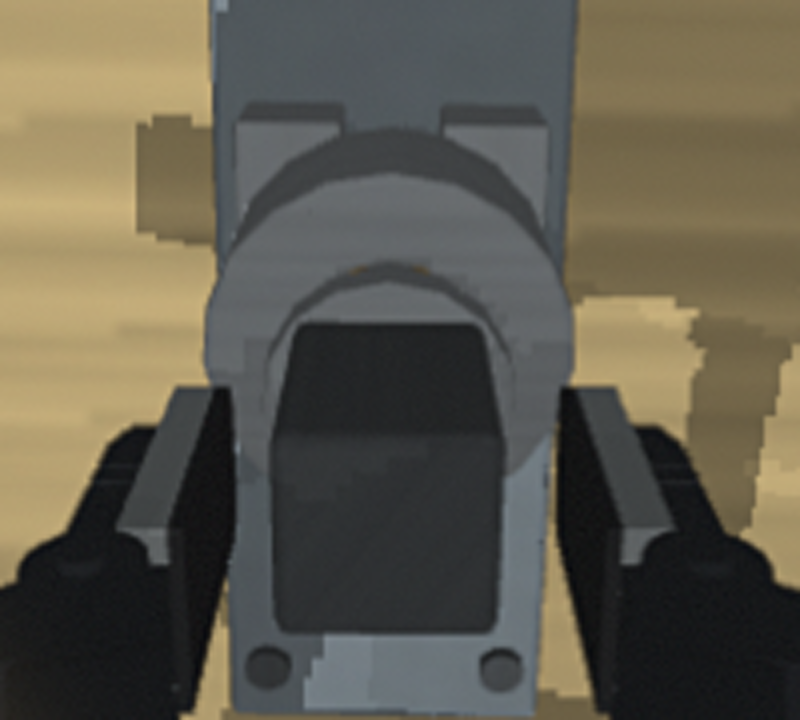

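The head stands free in the sleeve: foot edge (295–485, 323), top face (272–503, 435) to (280–497, 632). There is a gap of several mm still under the collar.

```bash
python3 - <<'E'
from h import *
np.set_printoptions(precision=4,suppress=True)
s=np.load('pics/w4.npz')
f=lambda l:[(180+x/4-.38,150+y/4-.38) for x,y in l]
for g in(.008,.010):
  P=px2w('wrist',f([(272,435),(503,435),(497,632),(280,632),(292,323),(487,323),(390,280)]),[.114+g]*4+[.078+g]*3,'w4')
  print(g,P[:4].mean(0)-s['p'],(P[0]-P[3])[0],(P-s['p'])[4:])
print(px2w('wrist',f([(205,340),(574,340),(393,172)]),.07,'w4'))
E
```

```text
0.008 [0.0021 0.0016 0.0258] 0.025082486927497927 [[ 0.0129  0.0152 -0.0102]
 [ 0.0137 -0.0115 -0.0102]
 [ 0.0196  0.002  -0.0102]]
0.01 [0.0033 0.0016 0.0278] 0.02465426370617385 [[ 0.0137  0.0151 -0.0082]
 [ 0.0145 -0.0113 -0.0082]
 [ 0.0203  0.002  -0.0082]]
[[ 0.6561  0.0327  0.07  ]
 [ 0.6578 -0.0234  0.07  ]
 [ 0.6834  0.0049  0.07  ]]
```

Request:
{"op": "servo_tool", "data": {
  "increments": [
    {"travel": [0.1, 0.05, 0], "roll": 0},
    {"travel": [0, 0, 0], "roll": 0},
    {"travel": [0, 0, 0], "roll": 0},
    {"travel": [0, 0, 0], "roll": 0},
    {"travel": [0, 0, 0], "roll": 0},
    {"travel": [0, 0, 0], "roll": 0}
  ],
  "grip": 255
}}

```text
time_s: 8.6
tcp_pos: [0.6536, 0.0038, 0.096]
ee_rot: [-2.254, 2.188, -0.0]
force: [0.4, 1.4, -0.3]
width: 0.29
```

Request:
{"op": "servo_tool", "data": {
  "increments": [
    {"travel": [0, 0, -0.04], "roll": 0.15},
    {"travel": [0, 0, -0.04], "roll": 0.15},
    {"travel": [0, 0, -0.04], "roll": -0.15},
    {"travel": [0, 0, -0.04], "roll": -0.15},
    {"travel": [0, 0, -0.04], "roll": -0.15},
    {"travel": [0, 0, -0.04], "roll": -0.15},
    {"travel": [0, 0, -0.04], "roll": 0.15},
    {"travel": [0, 0, -0.04], "roll": 0.15}
  ]
}}

```text
time_s: 9.4
tcp_pos: [0.6536, 0.0038, 0.0931]
ee_rot: [-2.26, 2.182, -0.0]
force: [-0.6, 0.1, 1.8]
width: 0.289
```

Request:
{"op": "servo_tool", "data": {
  "increments": [
    {"travel": [0, 0, -0.04], "roll": 0.15},
    {"travel": [0, 0, -0.04], "roll": 0.15},
    {"travel": [0, 0, -0.04], "roll": -0.15},
    {"travel": [0, 0, -0.04], "roll": -0.15},
    {"travel": [0, 0, -0.04], "roll": -0.15},
    {"travel": [0, 0, -0.04], "roll": -0.15},
    {"travel": [0, 0, -0.04], "roll": 0.15},
    {"travel": [0, 0, -0.04], "roll": 0.15}
  ]
}}

```text
time_s: 10.2
tcp_pos: [0.6536, 0.0038, 0.0906]
ee_rot: [-2.259, 2.182, -0.001]
force: [-1.1, -0.0, 5.3]
width: 0.292
```

Request:
{"op": "servo_tool", "data": {
  "increments": [
    {"travel": [0, 0, -0.03], "roll": 0.15},
    {"travel": [0, 0, -0.03], "roll": 0.15},
    {"travel": [0, 0, -0.03], "roll": -0.15},
    {"travel": [0, 0, -0.03], "roll": -0.15},
    {"travel": [0, 0, -0.03], "roll": -0.15},
    {"travel": [0, 0, -0.03], "roll": -0.15},
    {"travel": [0, 0, -0.03], "roll": 0.15},
    {"travel": [0, 0, -0.03], "roll": 0.15}
  ]
}}

```text
time_s: 11.0
tcp_pos: [0.6536, 0.0038, 0.0886]
ee_rot: [-2.259, 2.182, -0.001]
force: [-2.1, 0.2, 6.1]
width: 0.291
```

Request:
{"op": "servo_tool", "data": {
  "increments": [
    {"travel": [0, 0, -0.025], "roll": 0.15},
    {"travel": [0, 0, -0.025], "roll": 0.15},
    {"travel": [0, 0, -0.025], "roll": -0.15},
    {"travel": [0, 0, -0.025], "roll": -0.15},
    {"travel": [0, 0, -0.025], "roll": -0.15},
    {"travel": [0, 0, -0.025], "roll": -0.15},
    {"travel": [0, 0, -0.025], "roll": 0.15},
    {"travel": [0, 0, -0.025], "roll": 0.15}
  ]
}}

```text
time_s: 11.8
tcp_pos: [0.6536, 0.0038, 0.0869]
ee_rot: [-2.258, 2.182, -0.001]
force: [-1.3, 0.7, 7.6]
width: 0.291
```

Request:
{"op": "servo_tool", "data": {
  "increments": [
    {"travel": [0, 0, -0.02], "roll": 0.15},
    {"travel": [0, 0, -0.02], "roll": 0.15},
    {"travel": [0, 0, -0.02], "roll": -0.15},
    {"travel": [0, 0, -0.02], "roll": -0.15},
    {"travel": [0, 0, -0.02], "roll": -0.15},
    {"travel": [0, 0, -0.02], "roll": -0.15},
    {"travel": [0, 0, -0.02], "roll": 0.15},
    {"travel": [0, 0, -0.02], "roll": 0.15}
  ]
}}

```text
time_s: 12.6
tcp_pos: [0.6537, 0.0038, 0.0864]
ee_rot: [-2.258, 2.182, -0.002]
force: [-3.1, 0.9, 12.6]
width: 0.295
```

Request:
{"op": "servo_tool", "data": {
  "increments": [
    {"travel": [0, 0, -0.01], "roll": 0.15},
    {"travel": [0, 0, -0.01], "roll": 0.15},
    {"travel": [0, 0, -0.01], "roll": -0.15},
    {"travel": [0, 0, -0.01], "roll": -0.15},
    {"travel": [0, 0, -0.01], "roll": -0.15},
    {"travel": [0, 0, 0], "roll": -0.15},
    {"travel": [0, 0, 0], "roll": 0.15},
    {"travel": [0, 0, 0], "roll": 0.15}
  ]
}}

```text
time_s: 13.4
tcp_pos: [0.6537, 0.0038, 0.0862]
ee_rot: [-2.258, 2.182, -0.002]
force: [-3.4, 0.9, 14.2]
width: 0.289
```

Request:
{"op": "servo_tool", "data": {
  "increments": [
    {"travel": [0, 0, 0.08], "roll": 0},
    {"travel": [0, 0, 0.08], "roll": 0},
    {"travel": [0, 0, 0], "roll": 0}
  ]
}}

```text
time_s: 13.7
tcp_pos: [0.6537, 0.0038, 0.0868]
ee_rot: [-2.255, 2.186, -0.002]
force: [-2.9, 0.7, 9.0]
width: 0.292
```

Request:
{"op": "servo_tool", "data": {
  "increments": [
    {"travel": [0, 0, 0], "roll": 0},
    {"travel": [0, 0, 0], "roll": 0},
    {"travel": [0, 0, 0], "roll": 0},
    {"travel": [0, 0, 0], "roll": 0},
    {"travel": [0, 0, 0.5], "roll": 0},
    {"travel": [0, 0, 2], "roll": 0},
    {"travel": [0, 0, 3], "roll": 0},
    {"travel": [0, 0, 4], "roll": 0},
    {"travel": [0, 0, 3], "roll": 0},
    {"travel": [0, 0, 1], "roll": 0}
  ],
  "grip": 100
}}

```text
time_s: 14.7
tcp_pos: [0.6553, 0.0035, 0.224]
ee_rot: [-2.251, 2.185, -0.009]
force: [0.3, -0.1, 0.6]
width: 0.609
```

```bash
python3 - <<'E'
from h import *
s=state();print(s['force'],s['width'],s['tcp_pos'],s['q'])
shot('wrist','w5'); shot('scene','s5'); shot('top','t5')
a=cv2.resize(np.load('pics/w5.npz')['im'][140:260,230:330],None,fx=4,fy=4,interpolation=2)
b=cv2.resize(np.load('pics/s5.npz')['im'][180:280,250:330],None,fx=4.8,fy=4.8,interpolation=2)
cv2.imwrite('pics/c5.png',np.hstack([a,b]))
E
```

```text
[ 0.27240479 -0.09933106  0.55336719] 0.6090193104288943 [0.65527197 0.00348262 0.22400627] [-1.00719421e-01  3.97153828e-01  1.33924621e+00 -1.33541025e-04
  1.39791184e+00  1.44028302e+00]
```

View pics/c5.png

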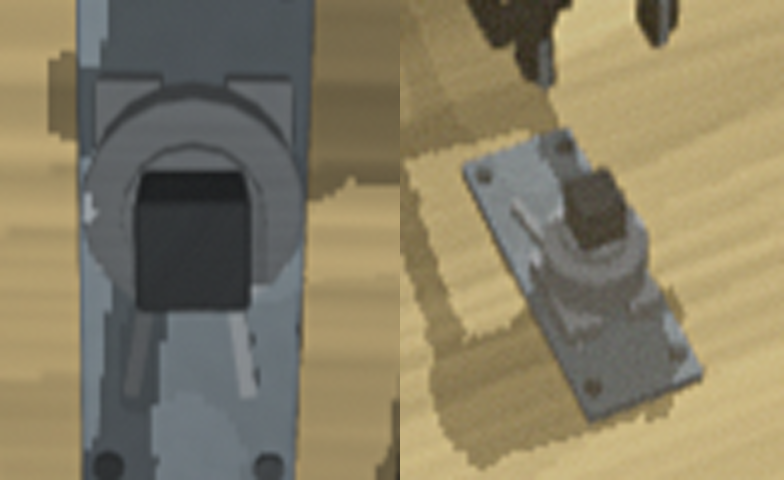

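The collar is down on the sleeve face and the head is free. The push and back-off slopes were about 9 N/mm, the overload spring's rate. On to the key.

Request:
{"op": "servo_tool", "data": {
  "increments": [
    {"travel": [-1, 1.3, 0], "roll": 0.02},
    {"travel": [-2, 2.5, 0], "roll": 0.02},
    {"travel": [-2.5, 3.2, 0], "roll": 0.03},
    {"travel": [-2.5, 3.3, 0], "roll": 0.03},
    {"travel": [-2.7, 3.3, 0], "roll": 0.03},
    {"travel": [-2.7, 3.3, 0], "roll": 0.03},
    {"travel": [-2.7, 3.3, 0], "roll": 0.02},
    {"travel": [-2, 3, 0], "roll": 0.02},
    {"travel": [-1.3, 1.7, 0], "roll": 0.02},
    {"travel": [-0.5, 0.6, 0], "roll": 0}
  ]
}}

```text
time_s: 15.85
tcp_pos: [0.4508, 0.2602, 0.2178]
ee_rot: [2.482, -1.921, -0.005]
force: [0.6, -0.5, -0.2]
width: 0.611
```

Request:
{"op": "servo_tool", "data": {
  "increments": [
    {"travel": [0, 0, 0], "roll": 0},
    {"travel": [0, 0, 0], "roll": 0},
    {"travel": [0, 0, 0], "roll": 0}
  ]
}}

```text
time_s: 16.15
tcp_pos: [0.455, 0.2578, 0.2192]
ee_rot: [2.479, -1.929, 0.0]
force: [0.1, -0.5, -1.0]
width: 0.605
```

```bash
python3 - <<'E'
from h import *
s=state();print(s['force'],s['width'],s['tcp_pos'],s['q'])
M=R.from_rotvec(s['ee_rot']).as_matrix();print('zaxis',M[:,2],np.arctan2(M[1,0],M[0,0]))
shot('wrist','w6')
im=np.clip(np.load('pics/w6.npz')['im']*1.5,0,255).astype(np.uint8)
save('w6',im,(220,70,340,250),3.3)
E
```

```text
[ 0.12619196 -0.51996437 -0.99183738] 0.6053893169631227 [0.45498077 0.25776109 0.21921717] [ 3.82756699e-01  2.05329413e-01  1.63296153e+00 -6.16276703e-04
  1.30391244e+00  1.70522991e+00]
zaxis [-3.44474758e-04 -7.79520157e-04 -9.99999637e-01] -1.3223103199572497
```

View pics/w6.png

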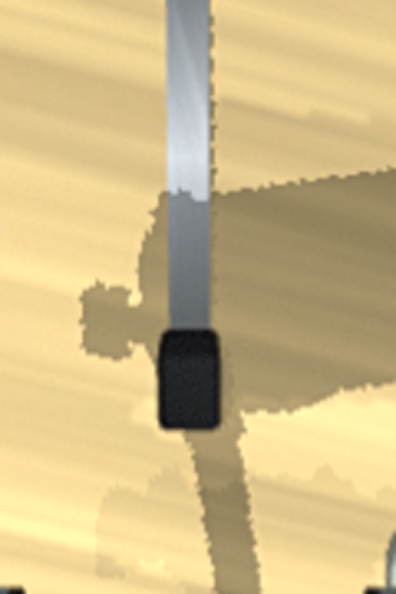

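```bash
python3 - <<'E'
from h import *
np.set_printoptions(precision=4,suppress=True)
s=np.load('pics/w6.npz')
f=lambda l:[(220+x/3.3-.35,70+y/3.3-.35) for x,y in l]
P=px2w('wrist',f([(158,362),(220,362),(220,430),(159,430)]),.066,'w6');print(P.mean(0),P)
a=px2w('wrist',f([(168,320),(168,180),(210,320),(210,200)]),.022,'w6');print(a,[np.arctan2(*(a[j]-a[i])[1::-1]) for i,j in((0,1),(2,3))])
E
```

```text
[0.4553 0.2598 0.066 ] [[0.4634 0.2717 0.066 ]
 [0.4681 0.2534 0.066 ]
 [0.4472 0.2479 0.066 ]
 [0.4426 0.2663 0.066 ]]
[[0.4693 0.2711 0.022 ]
 [0.515  0.2824 0.022 ]
 [0.4728 0.257  0.022 ]
 [0.5121 0.2672 0.022 ]] [np.float64(0.241881141299818), np.float64(0.2533217847389389)]
```

Key block at about (0.455, 0.259), yaw 0.249, and the jaws are already aligned with it. Descending and gripping.

Request:
{"op": "servo_tool", "data": {
  "increments": [
    {"travel": [0, 0.08, -1.2], "roll": 0},
    {"travel": [0, 0, -3], "roll": 0},
    {"travel": [0, 0, -4], "roll": 0},
    {"travel": [0, 0, -4], "roll": 0},
    {"travel": [0, 0, -3.5], "roll": 0},
    {"travel": [0, 0, -2.3], "roll": 0},
    {"travel": [0, 0, -1.0], "roll": 0},
    {"travel": [0, 0, -0.2], "roll": 0},
    {"travel": [0, 0, 0], "roll": 0},
    {"travel": [0, 0, 0], "roll": 0}
  ]
}}

```text
time_s: 17.2
tcp_pos: [0.4556, 0.2599, 0.0288]
ee_rot: [-2.479, 1.926, -0.002]
force: [0.1, 0.5, -0.1]
width: 0.608
```

Request:
{"op": "servo_tool", "data": {
  "increments": [
    {"travel": [0, 0, 0], "roll": 0},
    {"travel": [0, 0, 0], "roll": 0},
    {"travel": [0, 0, 0], "roll": 0},
    {"travel": [0, 0, 0], "roll": 0},
    {"travel": [0, 0, 0], "roll": 0},
    {"travel": [0, 0, 0], "roll": 0},
    {"travel": [0, 0, 0], "roll": 0}
  ],
  "grip": 255
}}

```text
time_s: 17.9
tcp_pos: [0.455, 0.2598, 0.0286]
ee_rot: [-2.48, 1.926, -0.001]
force: [-0.7, -0.7, 5.9]
width: 0.229
```

```bash
python3 - <<'E'
from h import *
np.set_printoptions(precision=4,suppress=True)
print(px2w('top',np.array([(340,441),(448,450),(520,425),(318,441),(364,441)])/1.42,.01))
# sleeve/cheeks axis check from c1 crop: cheek ends & top
f=lambda o,l:[(o[0]+x/5-.4,o[1]+y/5-.4) for x,y in l]
print(px2w('top',f((270,158),[(87,332),(169,330),(102,240),(150,240)]),.022))
E
```

```text
[[ 0.3992  0.1296  0.01  ]
 [ 0.3818 -0.0343  0.01  ]
 [ 0.4161 -0.1454  0.01  ]
 [ 0.4002  0.1631  0.01  ]
 [ 0.3982  0.093   0.01  ]]
[[ 0.5835  0.0216  0.022 ]
 [ 0.5834 -0.0148  0.022 ]
 [ 0.6249  0.0137  0.022 ]
 [ 0.6243 -0.0078  0.022 ]]
```

Request:
{"op": "servo_tool", "data": {
  "increments": [
    {"travel": [0, 0, 0.5], "roll": 0},
    {"travel": [0, 0, 1.5], "roll": 0},
    {"travel": [0, 0, 2.5], "roll": 0},
    {"travel": [0, 0, 2], "roll": 0},
    {"travel": [0, 0, 0.5], "roll": 0},
    {"travel": [0, 0, 0], "roll": 0}
  ]
}}

```text
time_s: 18.5
tcp_pos: [0.4543, 0.2594, 0.0978]
ee_rot: [-2.481, 1.927, -0.0]
force: [-0.6, -0.0, -3.2]
width: 0.221
```

Request:
{"op": "servo_tool", "data": {
  "increments": [
    {"travel": [-0.3, -1.2, 0], "roll": -0.015},
    {"travel": [-0.4, -2.5, 0], "roll": -0.03},
    {"travel": [-0.4, -3.3, 0], "roll": -0.03},
    {"travel": [-0.4, -3.5, 0], "roll": -0.03},
    {"travel": [-0.4, -3.5, 0], "roll": -0.03},
    {"travel": [-0.4, -3.5, 0], "roll": -0.03},
    {"travel": [-0.3, -3.5, 0], "roll": -0.03},
    {"travel": [-0.2, -2.8, 0], "roll": -0.03},
    {"travel": [-0.1, -1.6, -0.5], "roll": -0.01},
    {"travel": [0, -0.5, -1], "roll": 0}
  ]
}}

```text
time_s: 19.5
tcp_pos: [0.4243, -0.0014, 0.0818]
ee_rot: [2.234, -2.207, -0.001]
force: [-0.2, -0.1, -3.2]
width: 0.225
```

Request:
{"op": "servo_tool", "data": {
  "increments": [
    {"travel": [0, 0, -1.5], "roll": 0},
    {"travel": [0, 0, -1], "roll": 0},
    {"travel": [0, 0, 0], "roll": 0},
    {"travel": [0, 0, 0], "roll": 0}
  ]
}}

```text
time_s: 19.9
tcp_pos: [0.4249, 0.0009, 0.0571]
ee_rot: [2.238, -2.203, -0.002]
force: [0.5, 0.3, -4.0]
width: 0.227
```

```bash
python3 - <<'E'
from h import *
s=state();print(s['force'],s['ft_torque'],s['tcp_pos'],s['q'])
M=R.from_rotvec(s['ee_rot']).as_matrix();print('zaxis',M[:,2],np.arctan2(M[1,0],M[0,0]))
shot('wrist','w7')
save('w7',np.load('pics/w7.npz')['im'],(190,20,370,200),3.3)
E
```

```text
[ 0.54349859  0.26057518 -3.96819241] [-0.06739867  0.16083271  0.04259718] [0.42493558 0.00093086 0.05711836] [-1.61844031e-01  2.37206682e-01  2.06880474e+00 -2.90309644e-05
  8.37092505e-01  1.39343572e+00]
zaxis [-1.49499542e-03  2.22244239e-04 -9.99998858e-01] -1.555260474644721
```

View pics/w7.png

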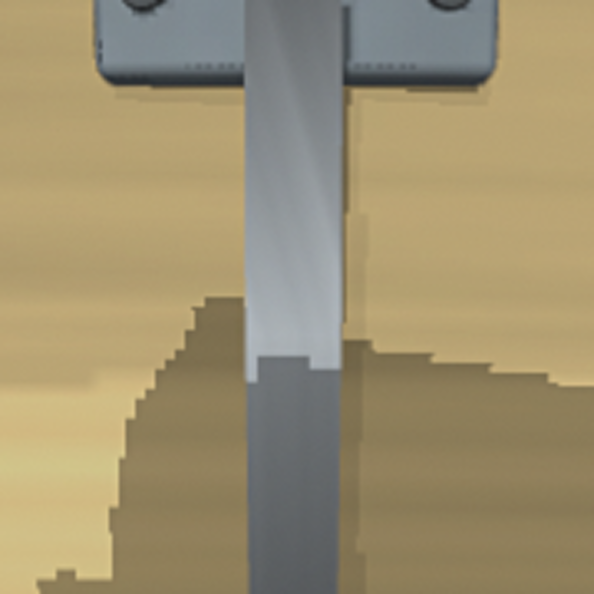

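The plate's edges are at columns 97 and 498 and the key's at 246 and 343, so the key is within 0.5 mm of the slot's axis. Lowering onto the plate.

Request:
{"op": "servo_tool", "data": {
  "increments": [
    {"travel": [0, -0.05, -0.6], "roll": 0},
    {"travel": [0, 0, -0.6], "roll": 0},
    {"travel": [0, 0, -0.3], "roll": 0},
    {"travel": [0, 0, 0], "roll": 0},
    {"travel": [0, 0, 0], "roll": 0}
  ]
}}

```text
time_s: 20.45
tcp_pos: [0.4254, -0.0, 0.0426]
ee_rot: [2.238, -2.205, -0.0]
force: [-0.9, -0.4, -4.3]
width: 0.229
```

Request:
{"op": "servo_tool", "data": {
  "increments": [
    {"travel": [0, 0, -0.05], "roll": 0},
    {"travel": [0, 0, -0.05], "roll": 0},
    {"travel": [0, 0, 0], "roll": 0},
    {"travel": [0, 0, 0], "roll": 0}
  ]
}}

```text
time_s: 20.85
tcp_pos: [0.4255, -0.0001, 0.0417]
ee_rot: [-2.238, 2.205, -0.0]
force: [-0.6, 0.1, -4.2]
width: 0.228
```

Request:
{"op": "servo_tool", "data": {
  "increments": [
    {"travel": [0, 0, -0.05], "roll": 0},
    {"travel": [0, 0, -0.03], "roll": 0},
    {"travel": [0.3, 0, 0], "roll": 0},
    {"travel": [0.7, 0.01, 0], "roll": 0},
    {"travel": [1, 0.01, 0], "roll": 0},
    {"travel": [1, 0.02, 0], "roll": 0},
    {"travel": [1, 0.02, 0], "roll": 0},
    {"travel": [0.7, 0.01, 0], "roll": 0},
    {"travel": [0.3, 0.01, 0], "roll": 0},
    {"travel": [0, 0, 0], "roll": 0}
  ]
}}

```text
time_s: 21.85
tcp_pos: [0.476, 0.0008, 0.0408]
ee_rot: [-2.238, 2.205, -0.0]
force: [-0.2, -0.6, -2.2]
width: 0.223
```

Request:
{"op": "servo_tool", "data": {
  "increments": [
    {"travel": [0.3, 0, 0], "roll": 0},
    {"travel": [0.5, 0.01, 0], "roll": 0},
    {"travel": [0.5, 0.01, 0], "roll": 0},
    {"travel": [0.5, 0.01, 0], "roll": 0},
    {"travel": [0.4, 0, 0], "roll": 0},
    {"travel": [0.3, 0, 0], "roll": 0},
    {"travel": [0, 0, 0], "roll": 0}
  ]
}}

```text
time_s: 22.55
tcp_pos: [0.501, 0.001, 0.0408]
ee_rot: [-2.238, 2.205, -0.001]
force: [0.8, 0.5, -3.8]
width: 0.227
```

Request:
{"op": "servo_tool", "data": {
  "increments": [
    {"travel": [0.2, 0, 0], "roll": 0},
    {"travel": [0.2, 0, 0], "roll": 0},
    {"travel": [0.2, 0, 0], "roll": 0},
    {"travel": [0.2, 0.01, 0], "roll": 0},
    {"travel": [0.2, 0, 0], "roll": 0}
  ]
}}

```text
time_s: 23.05
tcp_pos: [0.5105, 0.0012, 0.0408]
ee_rot: [2.238, -2.205, 0.0]
force: [-0.4, -0.5, -2.0]
width: 0.232
```

Request:
{"op": "servo_tool", "data": {
  "increments": [
    {"travel": [0.15, 0, 0], "roll": 0},
    {"travel": [0.15, 0, 0], "roll": 0},
    {"travel": [0.15, 0, 0], "roll": 0},
    {"travel": [0.15, 0, 0], "roll": 0},
    {"travel": [0.15, 0.01, 0], "roll": 0},
    {"travel": [0.15, 0, 0], "roll": 0}
  ]
}}

```text
time_s: 23.65
tcp_pos: [0.5166, 0.0015, 0.0406]
ee_rot: [2.235, -2.202, -0.007]
force: [-8.0, -0.0, 3.2]
width: 0.227
```

Request:
{"op": "servo_tool", "data": {
  "increments": [
    {"travel": [0.1, 0, 0], "roll": 0},
    {"travel": [0.1, 0, 0], "roll": 0},
    {"travel": [0.1, 0, 0], "roll": 0},
    {"travel": [0.1, 0, 0], "roll": 0},
    {"travel": [0.1, 0.01, 0], "roll": 0},
    {"travel": [0.1, 0, 0], "roll": 0}
  ]
}}

```text
time_s: 24.25
tcp_pos: [0.5195, 0.0017, 0.0406]
ee_rot: [2.233, -2.199, -0.013]
force: [-13.6, -0.3, 9.8]
width: 0.226
```

Request:
{"op": "servo_tool", "data": {
  "increments": [
    {"travel": [0.1, 0, 0.02], "roll": 0},
    {"travel": [0.1, 0, 0.02], "roll": 0},
    {"travel": [0.1, 0, 0.02], "roll": 0},
    {"travel": [0.1, 0, 0], "roll": 0},
    {"travel": [0.1, 0.01, 0], "roll": 0}
  ]
}}

```text
time_s: 24.75
tcp_pos: [0.5226, 0.0019, 0.0406]
ee_rot: [2.231, -2.197, -0.018]
force: [-14.6, -0.4, 7.2]
width: 0.228
```

Request:
{"op": "servo_tool", "data": {
  "increments": [
    {"travel": [0.1, 0, 0], "roll": 0},
    {"travel": [0.1, 0, 0], "roll": 0},
    {"travel": [0.1, 0, 0], "roll": 0},
    {"travel": [0.15, 0, 0], "roll": 0},
    {"travel": [0.15, 0.01, 0], "roll": 0},
    {"travel": [0.15, 0, 0], "roll": 0},
    {"travel": [0.15, 0, 0], "roll": 0}
  ]
}}

```text
time_s: 25.45
tcp_pos: [0.5295, 0.0023, 0.0405]
ee_rot: [2.229, -2.195, -0.023]
force: [-18.8, 0.2, 10.6]
width: 0.229
```

Request:
{"op": "servo_tool", "data": {
  "increments": [
    {"travel": [0.08, -0.01, 0], "roll": 0},
    {"travel": [0.08, -0.01, 0.01], "roll": 0},
    {"travel": [0.08, -0.01, 0.01], "roll": 0},
    {"travel": [0.08, -0.01, 0.01], "roll": 0},
    {"travel": [0.08, 0, 0.01], "roll": 0}
  ]
}}

```text
time_s: 25.95
tcp_pos: [0.5346, 0.002, 0.0405]
ee_rot: [2.231, -2.196, -0.021]
force: [-14.2, -0.4, 5.8]
width: 0.228
```

Past the peak; the wedge is moving freely. I'll carry on steadily.

Request:
{"op": "servo_tool", "data": {
  "increments": [
    {"travel": [0.12, 0, 0], "roll": 0},
    {"travel": [0.12, 0, 0], "roll": 0},
    {"travel": [0.12, 0, 0], "roll": 0},
    {"travel": [0.12, 0, 0], "roll": 0},
    {"travel": [0.12, 0, 0], "roll": 0},
    {"travel": [0.12, 0, 0], "roll": 0},
    {"travel": [0.12, 0, 0], "roll": 0},
    {"travel": [0.12, 0, 0], "roll": 0}
  ]
}}

```text
time_s: 26.75
tcp_pos: [0.5457, 0.0018, 0.0405]
ee_rot: [2.232, -2.197, -0.018]
force: [-12.4, 0.8, 2.7]
width: 0.227
```

Request:
{"op": "servo_tool", "data": {
  "increments": [
    {"travel": [0.12, 0, 0], "roll": 0},
    {"travel": [0.12, 0, 0], "roll": 0},
    {"travel": [0.12, 0, 0], "roll": 0},
    {"travel": [0.12, 0.01, 0], "roll": 0},
    {"travel": [0.12, 0, 0], "roll": 0},
    {"travel": [0.12, 0, 0], "roll": 0},
    {"travel": [0.12, 0, 0], "roll": 0},
    {"travel": [0.12, 0, 0], "roll": 0}
  ]
}}

```text
time_s: 27.55
tcp_pos: [0.5571, 0.0017, 0.0405]
ee_rot: [2.233, -2.199, -0.014]
force: [-8.5, 0.1, 1.0]
width: 0.223
```

Request:
{"op": "servo_tool", "data": {
  "increments": [
    {"travel": [0.12, 0, 0], "roll": 0},
    {"travel": [0.12, 0, 0], "roll": 0},
    {"travel": [0.12, 0, 0], "roll": 0},
    {"travel": [0.12, 0.01, 0], "roll": 0},
    {"travel": [0.12, 0, 0], "roll": 0},
    {"travel": [0.12, 0, 0], "roll": 0},
    {"travel": [0.1, 0, 0], "roll": 0}
  ]
}}

```text
time_s: 28.25
tcp_pos: [0.5685, 0.0016, 0.0406]
ee_rot: [2.236, -2.202, -0.006]
force: [-4.0, -0.0, -6.4]
width: 0.229
```

Request:
{"op": "servo_tool", "data": {
  "increments": [
    {"travel": [0.12, 0, -0.02], "roll": 0},
    {"travel": [0.12, 0, -0.02], "roll": 0},
    {"travel": [0.08, 0, 0], "roll": 0},
    {"travel": [0, 0, 0], "roll": 0},
    {"travel": [0, 0, 0], "roll": 0}
  ]
}}

```text
time_s: 28.75
tcp_pos: [0.5749, 0.0013, 0.0416]
ee_rot: [-2.237, 2.204, -0.002]
force: [-1.5, 1.1, -6.5]
width: 0.233
```

```bash
python3 - <<'E'
from h import *
s=state();print(s['force'],s['ft_torque'],s['tcp_pos'])
shot('scene','s8'); shot('top','t8')
a=cv2.resize(np.load('pics/s5.npz')['im'][180:280,250:330],None,fx=4,fy=4,interpolation=2)
b=cv2.resize(np.load('pics/s8.npz')['im'][180:280,250:330],None,fx=4,fy=4,interpolation=2)
cv2.imwrite('pics/c8.png',np.hstack([a,b]))
E
```

```text
[-1.53110922  1.12182015 -6.53943686] [0.00068096 0.43958019 0.03493709] [0.57485896 0.00133172 0.04158414]
```

Request:
{"op": "servo_tool", "data": {
  "increments": [
    {"travel": [0, 0, -0.05], "roll": 0},
    {"travel": [0, 0, -0.05], "roll": 0},
    {"travel": [0, 0, 0], "roll": 0},
    {"travel": [0, 0, 0], "roll": 0}
  ]
}}

```text
time_s: 29.25
tcp_pos: [0.5751, 0.0012, 0.041]
ee_rot: [-2.237, 2.204, -0.003]
force: [0.0, 0.1, -3.8]
width: 0.227
```

Request:
{"op": "servo_tool", "data": {
  "increments": [
    {"travel": [0, 0, 0], "roll": 0},
    {"travel": [0, 0, 0], "roll": 0},
    {"travel": [0, 0, 0], "roll": 0},
    {"travel": [0, 0, 0], "roll": 0},
    {"travel": [0, 0, 0], "roll": 0}
  ],
  "grip": 110
}}

```text
time_s: 29.75
tcp_pos: [0.5742, 0.0013, 0.0406]
ee_rot: [-2.238, 2.205, -0.001]
force: [0.3, -0.2, -0.2]
width: 0.568
```

Request:
{"op": "servo_tool", "data": {
  "increments": [
    {"travel": [0, 0, 0.5], "roll": 0},
    {"travel": [0, 0, 1.5], "roll": 0},
    {"travel": [0, 0, 2.5], "roll": 0},
    {"travel": [-0.5, 0, 3], "roll": 0},
    {"travel": [-1.5, 0, 4], "roll": 0},
    {"travel": [-2, 0, 3], "roll": 0},
    {"travel": [-1, 0, 1.5], "roll": 0},
    {"travel": [0, 0, 0], "roll": 0},
    {"travel": [0, 0, 0], "roll": 0}
  ]
}}

```text
time_s: 30.65
tcp_pos: [0.524, 0.0014, 0.1998]
ee_rot: [2.238, -2.205, -0.0]
force: [0.3, 0.0, -0.3]
width: 0.566
```

```bash
python3 - <<'E'
from h import *
s=state();print(s['time_s'],s['force'],s['tcp_pos'],s['width'])
for c,n in(('scene','s9'),('top','t9'),('wrist','w9')): shot(c,n)
L=lambda n:np.load('pics/'+n+'.npz')['im']
r=lambda i,h:cv2.resize(i,None,fx=h/i.shape[0],fy=h/i.shape[0],interpolation=2)
cv2.imwrite('pics/c9.png',np.hstack([r(L('s5')[180:280,260:325],400),r(L('s9')[180:280,260:325],400),r(np.clip(L('w9')[30:240,215:345]*1.4,0,255).astype(np.uint8),400)]))
E
```

```text
30.65 [ 0.26239303  0.02437694 -0.33436688] [0.52400191 0.00139378 0.1997541 ] 0.565566947756433
```

View pics/c9.png

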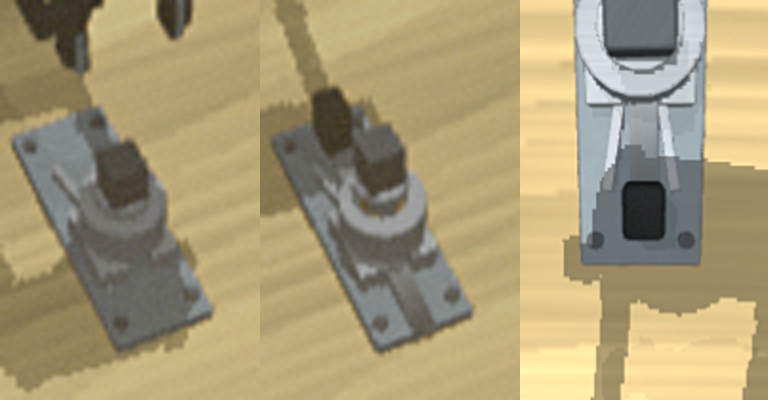

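```bash
python3 - <<'E'
from h import *
print(hand_in())
E
```

```text
the job is handed in; nothing more can be done
None
```

The job is done and handed in at about 31 s of the 64 s allowed. The head stands raised in the sleeve with the key in the slot under it.

- **Seating the head:** I took the square-top head from the rack, let it centre itself in the lining, then regripped it and worked it down with a to-and-fro twist. The push peaked at about 17 N. At the end the force rose at about 9 N/mm, which is the overload spring's rate, so I took it as home. After I let go, the picture showed the collar down on the sleeve's face.
- **Driving the key:** I slid it along the slot's floor. It met the shank where expected, the push peaked at about 19 N, and it dropped once the taper broke loose.
- **Final state:** By the arm's position, the key's tip is about 71 mm past the bore's axis. I let go of the key and the arm was clear of everything. The last pictures show the head upright and clearly raised, and the key in line in the slot with its tip out on the far side.

- **Rise not measured directly:** I put it at 10–12 mm, from how far the key went in and the shift in the scene picture.
- **Cameras disagreed:** The wrist and top cameras differed by about 2.5 mm in x. I used a position between the two, and the head centred itself in the lining.
- **Bystanders:** I saw no contact with anything else on the bench, but I did not check those objects one by one at the end.

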